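Tip a printing block onto its face and tray it

ROBOT

A 7-joint arm with a two-finger parallel gripper is mounted at the origin on the work surface. World frame = base frame: x ahead of the robot, y to its left, z up, the work surface at z = 0. Lengths are in m, angles in rad, forces in N, time in s.
With the tool pointing down it reaches from about 0.35 to 0.9 m from the base axis. Payload 8.1 kg.
Tool frame: the origin (TCP) lies between the finger pads; the fingertips stand 17 mm ahead of it and the grasp point (between the pads) lies 2 mm behind it; z points along the fingers, y is the line along which they close (so a half turn about z gives the same grasp; the last joint's range is limited). The gripper opens to 92 mm and grips with 3 to 60 N. Pads are 19 mm wide; open, the fingers measure 130 mm over their backs; the gripper's body (75 mm by 190 mm) begins 47 mm behind the grasp point.
Start: joints at [-0.103, 0.434, 0.025, 1.573, -0.012, 1.134, -0.075], TCP at [0.625, -0, 0.244] pointing down, gripper open.
Joint ranges: [-2.62, 2.62], [-0.44, 2.09], [-1.27, 1.32], [0.08, 2.57], [-1.32, 4.46], [0.12, 2], [-2.74, 2.74]. Speed limits (rad/s): [2.22, 2.22, 3.01, 3.01, 3.14, 3.14, 3.14].

INTERFACE

Orientations are given as a rotation vector (axis times angle).
In Python, from cell import observe, get_image, calibration, sign_off, look_for, regions_of, landmark_of gives the robot as it stands.
- The arm moves only by the tool jog_arm, never from a script. Its argument "plan" is a list of rows, each an object with "offset": the shift along the tool's x, y, z normalised to -1 to 1, where 1 is 0.15 m, a list of three; "twist": the turn, a rotation vector about the tool's x, y, z normalised to -1 to 1, where 1 is 2 pi rad, a list of three; "fingers": the gripper command: -1 is shut, 1 is fully open, values between are in proportion. In form: [{"offset": [x, y, z], "twist": [ax, ay, az], "fingers": fingers}, ...]. A call has 1 to 20 rows; each row is the pose to reach, as a shift and turn from the pose commanded when the call began, along the tool's axes at that moment, turning the shorter way round; what a row does not reach only later rows make up. A row lasts 1/8 s, in which the tool goes at most 62.5 mm and 10.7 degrees, less where a joint would pass 70% of its speed; a pose out of reach is approached as far as the arm can. A call with a number of a shift or a turn outside -1 to 1 is refused whole. A call with a gripper value outside its range is refused whole. The fingers move at their own pace and stop on an object; "newtons" is the grip in N (left out, the last holds). Time passes only in rows, so rows that repeat a pose let the fingers close. It gives the time, the measured TCP pose, the force, the opening and the grip force at its end, in the units of the state.
- observe(): the state, without advancing time (a new reading comes with each control period).
- get_image(name): name is "scene" or "side" or "wrist"; returns the picture (400x640x3 uint8, red, green, blue); there is no depth.
- calibration(name): a dict with "fov_y" (degrees; the focal length in pixels is half the picture's height over the tangent of half this angle, whatever the lens; pixels are square), "cx", "cy" (the principal point, pixels), "k1" (the pictures are not rectified: a ray, as slopes to the right and down, at radius r is drawn at 1 + k1 r^2 times it, then the intrinsics apply), "position" and "attitude" of the camera in the world. Camera axes: x right, y down, z forward; pixel columns grow to the right and rows downward; lengths in m; the calibration is good to about 2 mm. A picture is of the moment at which its call begins: read the wrist's pose just before it. calibration takes no time and is no camera call; for the wrist camera it gives the pose at the moment of the call.
- sign_off(): hands the job in; it is judged then, once.
Trained networks look in the newest picture that a camera, given by its name, has taken for a name from the list of things; names that differ only in an ending like _2 or _b are one class to them, and where a whole thing is asked for, a point or a joint stands for the part that bears it (a point fixed in the world has none). Each returns a list of dicts, best first, with "conf" (0 to 1); they miss things now and then, are a little off and sometimes report something else, mostly with a low value. They report only what shows in the picture. A call takes as long as a camera call.
- look_for(thing, camera): "box" ([left, top, width, height] as shares, 0 to 1, of the picture: columns of its width, rows of its height, round what is visible of it).
- regions_of(thing, camera): "region" (400x640 bool, what is visible of it) and "box" ([left, top, width, height] as shares, 0 to 1, of the picture: columns of its width, rows of its height, round what is visible of it).
- landmark_of(thing, camera): "at" ([row, column] as shares, 0 to 1, of the picture: columns of its width, rows of its height: a listed point, or the origin of a listed thing).
The state is a dict: "clock": time; "joints": joint angles; "dq": joint speeds; "joint_efforts": joint torques, N m; "position": TCP position; "ee_rot": TCP orientation; "force": force on the tool from outside, world axes, zero at the start; "ft_torque": the same for the moment, N m; "width": opening from 0.0 (shut) to 1.0 (fully open); "gripper_force": force on a finger pad.
Only numpy, scipy, OpenCV 4.12 (cv2) and the standard library are available. Lean on these libraries where they do the work, as an engineer would, in place of code of your own. Each camera call takes 0.05 s, during which the arm holds its last target. There are 200 camera calls.

TASK

Stand the green-faced printing block upright and square on the table, close against the low wooden fence of the tipping board and about the middle of it, carved face towards the board, and let go. Then push it over the fence edge so that it pivots and comes to lie carved face down, flat on the board by itself, and take it again by its handle and set it down gently, flat, handle up, in the yellow tray. Leave the other things where they are.

Things in the scene. Friction and masses are not known exactly. Their poses are not given: they have to be found in the camera images.
- print_block: Dark wooden printing block, about 0.5 kg, loose, starting upright on its 48 x 120 mm underside. Origin: centre of the underside. z: up while it stands, 110 mm high; y: its 120 mm width; x: its 48 mm thickness. Green carved face on the +x side (x +24), plain back at x -24 with a light wooden handle; the top 41 mm of the back are free. Its balance point is about 5 mm behind the origin and 55 mm up.
- block_handle (a point): Middle of the block's handle: x -45, z 55 mm on the block, same axes. The handle is a bar sticking out 42 mm from the back (x -24 to -66 mm), 84 mm long along y and 28 mm wide along z (41 to 69 mm up the block). It points up when the block lies face down.
- block_face (a point): Centre of the carved face (x +24, z 55 mm on the block); same axes as the block. The block's +x comes straight out of the face and points down when it lies face down.
- tip_board: Tipping board fixed to the table: a light wooden fence strip (20 mm deep) in front and a black rubber bed flush behind it, all 14 mm high, 220 mm wide along its y and 140 mm deep. Origin: middle of the fence's front face, at table level; x: horizontal, from the fence across the bed, away from the robot; z up.
- fence_edge (a point): Middle of the fence's upper front edge, 14 mm above the table, over the board's origin; same axes as the board.
- tray: Shallow open yellow tray fixed to the table, outside 152 (x) x 162 (y) x 24 mm high, walls and floor 5 mm thick, inside 142 x 152 mm. Origin: centre of its underside; z up. The lying block (110 x 120 mm) goes in with its long sides along the tray's, or turned by a quarter or half turn.
- yellow_block: Bystander, loose: flat dark block with yellow carved bars on top, 75 x 95 x 39 mm; origin at its underside, z up. To be left alone.
- round_block: Bystander, loose: round dark block, red top, 84 mm across, 41 high; origin at its underside, z up. To be left alone.
- scrub_brush: Bystander, loose: black scrubbing brush, 60 x 140 x 42 mm; origin at its underside, z up. To be left alone.
- dye_jar: Bystander, loose: closed amber jar, 72 mm across, 95 high; origin at its underside, z up. To be left alone.
- dye_can: Bystander, loose: closed blue can, 76 mm across, 100 high; origin at its underside, z up. To be left alone.
- mallet: Bystander, loose: hammer, about 300 mm long, lying along its own x; origin at its underside, z up. To be left alone.
- blue_block: Bystander, loose: flat dark block with a blue top, 60 x 80 x 45 mm; origin at its underside, z up. To be left alone.

How it is judged:
On the way, in this order (a step that is already met when the one before it is completed fails the run):
1. the block stands upright on the table against the fence (gap under 15 mm), carved face towards the board, square to it within 0.2 rad and within 45 mm of its middle, and is let go (angle between print_block's own z axis and vertical below 0.08 rad and height (world z) of print_block below 0.006 m and x of print_block in the frame of tip_board between -0.039 and -0.019 m and y of print_block in the frame of tip_board between -0.045 and 0.045 m and angle between the x axis of print_block and the x axis of tip_board, either way round below 0.2 rad and x of block_face in the frame of tip_board above -0.02 m and linear speed of print_block below 0.03 m/s and angular speed of print_block below 0.2 rad/s and contact force between each of the fingers, the arm and print_block below 0.2 N), for 0.1 s.
2. the robot pushes it over: it leans by 0.35 to 1.2 rad, bearing on the fence edge with its foot still at the fence (angle between print_block's own z axis and vertical between 0.35 and 1.2 rad and angle between block_face's own x axis and vertical above 1.8 rad and contact force between print_block and tip_board above 0.3 N and distance between print_block and tip_board below 0.07 m and contact force between any of the fingers, the arm and print_block above 0.2 N), for 0.05 s.
3. it lies flat on the board, carved face down, at rest and not touched (angle between print_block's own x axis and vertical above 3.04 rad and contact force between print_block and tip_board above 1 N and z of block_face in the frame of tip_board between 0.009 and 0.019 m and linear speed of print_block below 0.03 m/s and angular speed of print_block below 0.2 rad/s and contact force between each of the fingers, the arm and print_block below 0.2 N), for 0.1 s.
4. it is lifted off the board by its handle (contact force between the fingers and print_block above 1 N and z of block_face in the frame of tip_board above 0.024 m and distance between block_handle and the grasp point below 0.05 m), for 0.1 s.
At the end, for the whole second after the job is handed in: The block rests, released and still, flat on the tray's floor inside its walls (centre within 22 mm of the tray's, face within 5 mm of the floor), carved face down and handle up (within 0.1 rad) (angle between print_block's own x axis and vertical above 3.04 rad and x of block_face in the frame of tray between -0.022 and 0.022 m and y of block_face in the frame of tray between -0.022 and 0.022 m and z of block_face in the frame of tray below 0.01 m and contact force between print_block and tray above 1 N and linear speed of print_block below 0.03 m/s and angular speed of print_block below 0.2 rad/s and contact force between each of the fingers, the arm and print_block below 0.2 N); the robot touches nothing.
It fails at once if another thing is moved by more than 30 mm (distance of any of yellow_block, round_block, scrub_brush, dye_jar, dye_can, mallet, blue_block from where it was at the start of the episode above 0.03 m).
It fails at once if the block is dropped into the tray (falling freely at over 0.6 m/s, from some 30 mm up or more) (horizontal distance between block_face and tray below 0.08 m and linear speed of print_block above 0.6 m/s and contact force between each of the fingers, the arm and print_block below 0.2 N).
It also fails if it takes over 66 s, if anything falls off the work surface, if the arm or the gripper's body presses on something with over 40 N, if the wrist force passes 120 N, or if a joint passes its speed limit or range.

## Working session

There is one attempt and no reset: what is moved stays moved. The work goes in short steps, Python scripts to look and compute and a tool call to move; the robot and the scene stay as the last step left them, time stands still between calls to the robot, and variables do not carry over. Pictures are saved under pics/ and viewed, at most 10 in all, crops included, and the job is handed in when it is done.

Besides the shell and the picture viewer there is one more tool, called as name(argument=value, ...) on one line, values as JSON. jog_arm: Moves the arm, as the interface text tells. Scaled input: -1 to 1 covers 0.15 m each way for a shift and 2 pi rad each way for a turn. Its arguments: {"type":"object","properties":{"plan":{"type":"array","items":{"type":"object","properties":{"offset":{"type":"array","items":{"type":"number","minimum":-1,"maximum":1}},"twist":{"type":"array","items":{"type":"number","minimum":-1,"maximum":1}},"fingers":{"type":"number"}}}},"newtons":{"type":"number"}},"required":["plan"]}

```bash
ls; mkdir -p pics; cat > h.py <<'E'
import numpy as np, cv2
from scipy.spatial.transform import Rotation as R
from cell import *
def cam(n):
    c=calibration(n); return c
def att(c):
    a=np.array(c["attitude"],float)
    return R.from_rotvec(a).as_matrix() if a.size==3 else (a.reshape(3,3) if a.size==9 else R.from_quat(a).as_matrix())
def ray(c,u,v):
    f=200/np.tan(np.radians(c["fov_y"])/2)
    K=np.array([[f,0,c["cx"]],[0,f,c["cy"]],[0,0,1]])
    p=cv2.undistortPoints(np.array([[[u,v]]],float),K,np.array([c["k1"],0,0,0,0]))[0,0]
    d=att(c)@np.array([p[0],p[1],1]); return np.array(c["position"]),d
def onz(c,u,v,z):
    o,d=ray(c,u,v); return o+d*(z-o[2])/d[2]
def proj(c,P):
    f=200/np.tan(np.radians(c["fov_y"])/2)
    q=att(c).T@(np.array(P)-c["position"]); x=q[:2]/q[2]; x=x*(1+c["k1"]*x@x)
    return x*f+[c["cx"],c["cy"]]
E
python3 - <<'E'
from h import *
s=observe(); print(s)
for n in("scene","side","wrist"):
    print(n,calibration(n)); im=get_image(n); cv2.imwrite(f"pics/{n}0.png",im[:,:,::-1])
    if n!="wrist":
      c=calibration(n)
      for t in("print_block","block_handle","block_face","tip_board","fence_edge","tray","yellow_block","round_block","scrub_brush","dye_jar","dye_can","mallet","blue_block"):
        r=landmark_of(t,n)[:1]
        for q in r:
            v,u=q["at"][0]*400,q["at"][1]*640
            z={"block_handle":.055,"block_face":.055,"fence_edge":.014}.get(t,0)
            print(t,round(q["conf"],2),round(u),round(v),onz(c,u,v,z).round(3))
E
```

```text
pics
{'clock': 0.0, 'joints': array([-0.10263057,  0.43519763,  0.0249609 ,  1.57409978, -0.01161538,
        1.13403556, -0.07508573]), 'dq': array([ 0.00090769,  0.0009241 , -0.00010099, -0.00088862,  0.00066065,
       -0.00067628, -0.00224969]), 'joint_efforts': array([ 3.89017032e-04, -6.67853522e+01,  9.84863900e-01, -3.14464223e+01,
       -6.05165795e-02,  4.27553023e-02,  1.12382318e-04]), 'position': array([ 6.24499195e-01, -2.51749632e-05,  2.42959540e-01]), 'ee_rot': array([-2.22073114e+00, -2.22068547e+00,  1.90454791e-03]), 'force': array([-0.26049854,  0.37626604, -0.12640691]), 'ft_torque': array([ 0.02299592, -0.0172312 , -0.08454809]), 'gripper_force': 0.0, 'width': 1.002970086553712}
scene {'fov_y': 50.499051769176184, 'cx': 326.62110586713953, 'cy': 194.48908001732187, 'k1': 0.011985012941940145, 'position': array([1.56292747, 0.46633208, 1.06830348]), 'attitude': array([-1.32369097, -2.17347768,  0.92455177])}
print_block 0.69 436 265 [0.668 0.42  0.   ]
block_handle 0.83 441 199 [0.426 0.358 0.055]
block_face 0.81 429 212 [0.507 0.34  0.055]
tip_board 0.64 324 1
[... 725 characters left out ...]
0.692 0.255 0.055]
tip_board 0.76 335 210 [ 0.571 -0.029  0.   ]
fence_edge 0.96 332 209 [ 0.575 -0.017  0.014]
tray 0.61 408 176 [ 0.497 -0.309 -0.   ]
yellow_block 0.65 236 231 [0.734 0.229 0.   ]
round_block 0.96 344 156 [ 0.73 -0.26  0.  ]
scrub_brush 0.93 190 341 [0.541 0.536 0.   ]
dye_jar 0.6 257 196 [0.804 0.083 0.   ]
dye_can 0.68 332 212 [ 0.575 -0.018 -0.   ]
mallet 0.64 235 229 [0.743 0.224 0.   ]
blue_block 0.75 193 280 [ 0.683  0.422 -0.   ]
wrist {'fov_y': 70.55514907809055, 'cx': 319.860562642077, 'cy': 197.9530828495892, 'k1': 0.013385262520460439, 'position': array([0.62448813, 0.06843452, 0.38424055]), 'attitude': array([ 2.88520825e+00,  1.89631629e-04, -3.06632997e-04])}
```

View pics/scene0.png

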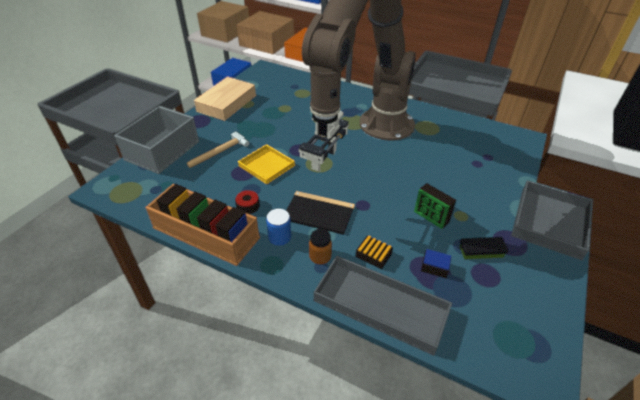

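View pics/side0.png

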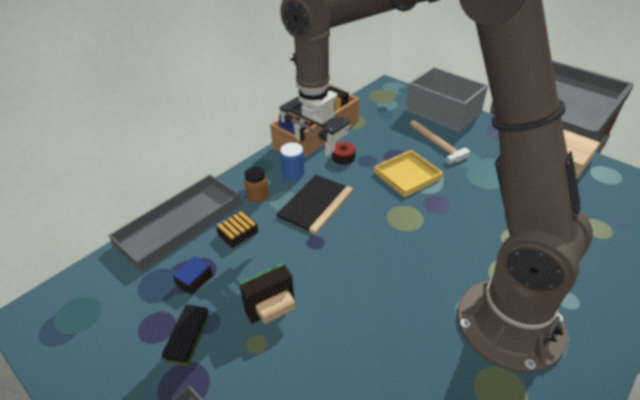

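The side view shows the block standing at about (268,300) with its handle towards the robot. The board's fence runs from (313,230) to (352,187), and the tray is at (408,173). In the scene view the green face is at (433,205), the board at (320,212) and the tray at (267,163).

```bash
python3 - <<'E'
from h import *
for n,t,z in(("wrist","tip_board",.014),("scene","tip_board",.014),("side","tip_board",.014),("scene","tray",.024),("side","tray",.024),("side","print_block",.11),("scene","print_block",.11)):
    if t=="tip_board": get_image(n)
    c=calibration(n)
    for q in regions_of(t,n)[:1]:
        m=q["region"].astype(np.uint8)
        cs=max(cv2.findContours(m,0,1)[0],key=cv2.contourArea)[:,0]
        P=np.array([onz(c,u,v,z)[:2] for u,v in cs]).astype(np.float32)
        r=cv2.minAreaRect(P); print(n,t,round(q["conf"],2),np.round(cv2.boxPoints(r),3).tolist(),np.round(r[0],3),np.round(r[1],3),r[2], [round(float(x),2) for x in q["box"]])
E
```

```text
wrist tip_board 0.76 [[0.550000011920929, 0.08799999952316284], [0.5870000123977661, -0.12800000607967377], [0.7250000238418579, -0.10499999672174454], [0.6890000104904175, 0.11100000143051147]] [ 0.638 -0.008] [0.141 0.219] 9.557809829711914 [0.41, 0.22, 0.2, 0.41]
scene tip_board 0.91 [[0.546999990940094, 0.08399999886751175], [0.5889999866485596, -0.1289999932050705], [0.7369999885559082, -0.10100000351667404], [0.6959999799728394, 0.1120000034570694]] [ 0.642 -0.008] [0.151 0.217] 10.95307731628418 [0.46, 0.48, 0.09, 0.1]
side tip_board 0.72 [[0.5400000214576721, 0.09300000220537186], [0.5820000171661377, -0.13099999725818634], [0.7300000190734863, -0.10300000011920929], [0.6890000104904175, 0.12099999934434891]] [ 0.635 -0.005] [0.151 0.228] 10.53255558013916 [0.43, 0.44, 0.12, 0.14]
scene tray 0.83 [[0.40700000524520874, -0.3720000088214874], [0.5709999799728394, -0.4169999957084656], [0.6190000176429749, -0.23999999463558197], [0.45500001311302185, -0.19599999487400055]] [ 0.513 -0.306] [0.183 0.169] 74.70658111572266 [0.37, 0.37, 0.09, 0.1]
side tray 0.79 [[0.39100000262260437, -0.3700000047683716], [0.5559999942779541, -0.4129999876022339], [0.6010000109672546, -0.23800000548362732], [0.4359999895095825, -0.1940000057220459]] [ 0.496 -0.304] [0.181 0.171] 75.37066650390625 [0.58, 0.38, 0.11, 0.11]
side print_block 0.58 [[0.35100001096725464, 0.3230000138282776], [0.47600001096725464, 0.28200000524520874], [0.5189999938011169, 0.41200000047683716], [0.39399999380111694, 0.453000009059906]] [0.435 0.367] [0.137 0.131] 71.63601684570312 [0.37, 0.66, 0.09, 0.15]
scene print_block 0.88 [[0.42399999499320984, 0.4020000100135803], [0.43299999833106995, 0.28200000524520874], [0.6200000047683716, 0.29499998688697815], [0.6110000014305115, 0.41600000858306885]] [0.522 0.349] [0.188 0.121] 4.139615058898926 [0.65, 0.45, 0.07, 0.12]
```

View pics/wrist0.png

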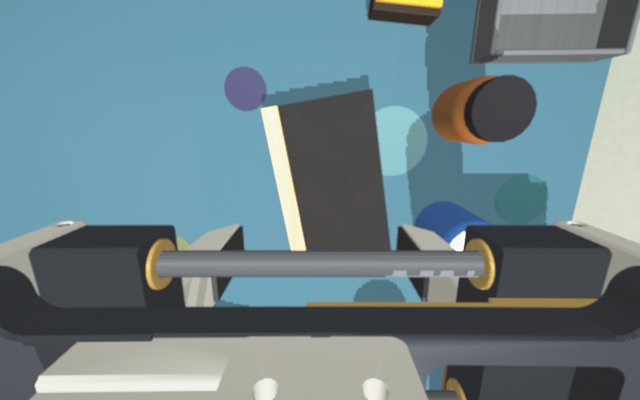

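The wrist view shows the board with its fence edge running from (268,105) to (295,250). Its yaw is about 0.166 rad and the fence middle is near (0.569,-0.020). Next I look at the block from close by.

jog_arm(plan=[{"offset": [1,-0.5,0],"twist": [0,0,0],"fingers": 1},{"offset": [1,-0.5,0],"twist": [0,0,0],"fingers": 1},{"offset": [1,-0.5,0],"twist": [0,0,0],"fingers": 1}])

```text
clock: 2.33
position: [0.5485, 0.1529, 0.2439]
ee_rot: [-2.218, -2.224, -0.001]
force: [0.2, -0.9, -0.5]
width: 1.0
gripper_force: 0.0
```

jog_arm(plan=[{"offset": [0.8,-0.5,0],"twist": [0,0,0],"fingers": 1},{"offset": [0.8,-0.5,0],"twist": [0,0,0],"fingers": 1},{"offset": [0.8,-0.5,0],"twist": [0,0,0],"fingers": 1},{"offset": [0.8,-0.5,0],"twist": [0,0,0],"fingers": 1},{"offset": [0.8,-0.5,0],"twist": [0,0,0],"fingers": 1}])

```text
clock: 2.95
position: [0.4763, 0.268, 0.2437]
ee_rot: [2.224, 2.218, -0.0]
force: [0.3, -0.6, -0.1]
width: 0.996
gripper_force: 0.0
```

```bash
python3 - <<'E'
from h import *
n="wrist"; s=observe(); print(s["clock"],s["position"],s["ee_rot"])
c=calibration(n); im=get_image(n); cv2.imwrite("pics/w1.png",im[:,:,::-1])
for t,z in(("print_block",0),("block_handle",.055),("block_face",.055)):
    for q in landmark_of(t,n)[:1]:
        v,u=q["at"][0]*400,q["at"][1]*640; print(t,q["conf"],round(u),round(v),onz(c,u,v,z).round(3))
np.save("c1.npy",c,allow_pickle=True)
E
```

```text
2.95 [0.476343   0.2680131  0.24369395] [ 2.22376208e+00  2.21751768e+00 -4.54990999e-04]
print_block 0.93 312 113 [0.466 0.35  0.   ]
block_handle 0.65 276 101 [0.428 0.361 0.055]
```

View pics/w1.png

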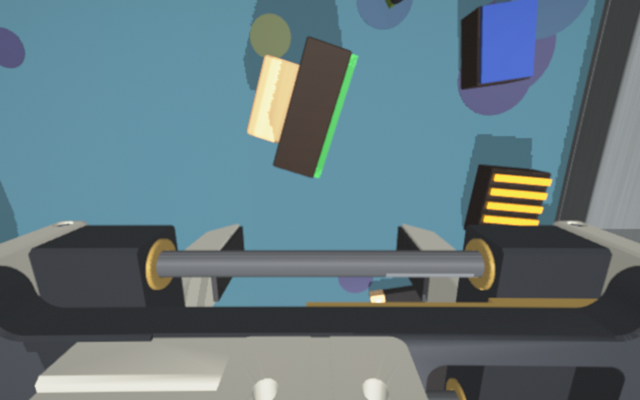

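The block's top face has its corners at (310,37), (356,54), (319,178) and (274,165). The handle is on the left.

```bash
python3 - <<'E'
from h import *
c=np.load("c1.npy",allow_pickle=True).item()
P=np.array([onz(c,u,v,.11)[:2] for u,v in((310,37),(356,54),(319,178),(274,165))]); print(P.round(4),P.mean(0))
print([np.linalg.norm(P[i]-P[i-1]).round(4) for i in range(4)])
d=P[0]-P[3]+P[1]-P[2]; print("yaw of block x", np.arctan2(-d[0],d[1]))
E
```

```text
[[0.4676 0.4091]
 [0.508  0.3956]
 [0.475  0.2848]
 [0.4313 0.2977]] [0.47050006 0.34678917]
[np.float64(0.1171), np.float64(0.0426), np.float64(0.1156), np.float64(0.0456)]
yaw of block x -0.30240315760770503
```

jog_arm(plan=[{"offset": [0.3,-0.02,0.1],"twist": [0,0,0.024],"fingers": 1},{"offset": [0.513,-0.03,0.3],"twist": [0,0,0.048],"fingers": 1},{"offset": [0.513,-0.03,0.4],"twist": [0,0,0.048],"fingers": 1},{"offset": [0.513,-0.03,0.6],"twist": [0,0,0.048],"fingers": 1},{"offset": [0.513,-0.03,0.8],"twist": [0,0,0.048],"fingers": 1},{"offset": [0.513,-0.03,0.98],"twist": [0,0,0.048],"fingers": 1},{"offset": [0.513,-0.03,0.98],"twist": [0,0,0.048],"fingers": 1},{"offset": [0.513,-0.03,0.98],"twist": [0,0,0.048],"fingers": 1}])

```text
clock: 4.15
position: [0.4714, 0.3466, 0.0978]
ee_rot: [2.53, 1.862, 0.002]
force: [0.4, 0.2, 0.4]
width: 1.001
gripper_force: 0.0
```

jog_arm(plan=[{"offset": [0,0,0],"twist": [0,0,0],"fingers": -1},{"offset": [0,0,0],"twist": [0,0,0],"fingers": -1},{"offset": [0,0,0],"twist": [0,0,0],"fingers": -1},{"offset": [0,0,0],"twist": [0,0,0],"fingers": -1},{"offset": [0,0,0],"twist": [0,0,0],"fingers": -1},{"offset": [0,0,0],"twist": [0,0,0],"fingers": -1}], newtons=25)

```text
clock: 4.9
position: [0.4706, 0.3469, 0.0968]
ee_rot: [2.53, 1.862, 0.0]
force: [-0.1, -0.5, 1.1]
width: 0.522
gripper_force: 25.0
```

jog_arm(plan=[{"offset": [0,0,-0.2],"twist": [0,0,0],"fingers": -1},{"offset": [-0.15,0.05,-0.5],"twist": [0,0,0],"fingers": -1},{"offset": [-0.4,0.1,-0.6],"twist": [0,0,-0.02],"fingers": -1},{"offset": [-0.7,0.2,-0.6],"twist": [0,0,-0.045],"fingers": -1},{"offset": [-1,0.3,-0.6],"twist": [0,0,-0.0745],"fingers": -1},{"offset": [-1,0.3,-0.6],"twist": [0,0,-0.0745],"fingers": -1}])

```text
clock: 5.65
position: [0.4687, 0.185, 0.1861]
ee_rot: [2.033, 2.394, -0.006]
force: [0.6, 0.5, -4.2]
width: 0.523
gripper_force: 25.0
```

jog_arm(plan=[{"offset": [-0.3,0,0],"twist": [0,0,0],"fingers": -1},{"offset": [-0.6,0,0],"twist": [0,0,0],"fingers": -1},{"offset": [-0.9,0,0],"twist": [0,0,0],"fingers": -1},{"offset": [-1,0,0],"twist": [0,0,0],"fingers": -1},{"offset": [-1,0,0],"twist": [0,0,0],"fingers": -1}])

```text
clock: 6.28
position: [0.4937, 0.0421, 0.1864]
ee_rot: [-2.032, -2.396, 0.001]
force: [-0.7, 0.5, -4.9]
width: 0.522
gripper_force: 25.0
```

jog_arm(plan=[{"offset": [-0.3,0,0],"twist": [0,0,0],"fingers": -1},{"offset": [-0.6,0,0],"twist": [0,0,0],"fingers": -1},{"offset": [-0.8,-0.1,0],"twist": [0,0,0],"fingers": -1},{"offset": [-0.8,-0.1,0],"twist": [0,0,0],"fingers": -1},{"offset": [-0.8,-0.1,0],"twist": [0,0,0],"fingers": -1}])

```text
clock: 6.9
position: [0.4992, -0.0762, 0.1866]
ee_rot: [-2.026, -2.4, -0.001]
force: [0.1, 0.7, -4.3]
width: 0.52
gripper_force: 25.0
```

```bash
python3 - <<'E'
from h import *
n="wrist"; s=observe(); print(s["clock"],s["position"],s["ee_rot"],s["width"],s["gripper_force"])
c=calibration(n); im=get_image(n); np.save("c2.npy",c,allow_pickle=True)
B=np.array([.5685,-.02]);a=.166;ex=np.array([np.cos(a),np.sin(a)]);ey=np.array([-ex[1],ex[0]])
im=im.copy()
q=[tuple(int(round(k)) for k in proj(c,[*(B+ex*x+ey*y),.014])) for x,y in((0,-.11),(0,.11),(.14,.11),(.14,-.11))]
print(q)
for k in q: cv2.drawMarker(im,k,(255,0,0),0,8)
cv2.imwrite("pics/w2.png",im[:,:,::-1])
E
```

```text
6.9 [ 0.49917489 -0.0761778   0.18663607] [-2.02619020e+00 -2.39991016e+00 -1.43168061e-03] 0.5204132868887392 24.999135732650757
[(385, 241), (399, 35), (542, 34), (504, 241)]
```

View pics/w2.png

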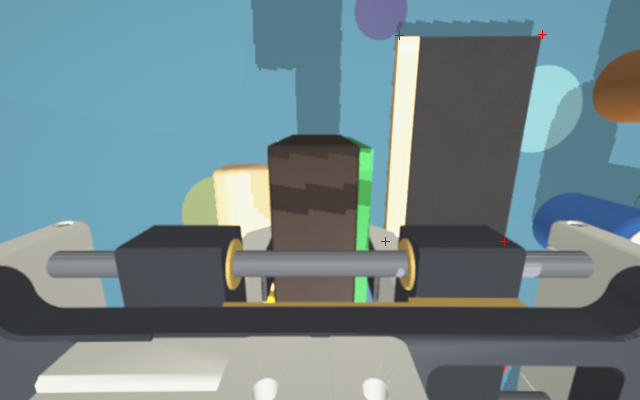

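The projected board corners match the picture at (399,35) and (542,34), and the fence edge agrees to within about 1 px. Placing now.

jog_arm(plan=[{"offset": [0.15,0.15,0],"twist": [0,0,0],"fingers": -1},{"offset": [0.293,0.315,0.1],"twist": [0,0,0],"fingers": -1},{"offset": [0.293,0.315,0.3],"twist": [0,0,0],"fingers": -1},{"offset": [0.293,0.315,0.45],"twist": [0,0,0],"fingers": -1},{"offset": [0.293,0.315,0.53],"twist": [0,0,0],"fingers": -1},{"offset": [0.293,0.315,0.57],"twist": [0,0,0],"fingers": -1},{"offset": [0.293,0.315,0.595],"twist": [0,0,0],"fingers": -1},{"offset": [0.293,0.315,0.595],"twist": [0,0,0],"fingers": -1},{"offset": [0.293,0.315,0.595],"twist": [0,0,0],"fingers": -1}])

```text
clock: 8.07
position: [0.5386, -0.0273, 0.0981]
ee_rot: [2.029, 2.398, 0.001]
force: [0.5, -0.7, -5.0]
width: 0.526
gripper_force: 25.0
```

```bash
python3 - <<'E'
from h import *
s=observe(); print(s["position"],s["force"])
im=get_image("side"); cv2.imwrite("pics/s1.png",cv2.resize(im[120:280,230:430,::-1],None,fx=3,fy=3))
E
```

```text
[ 0.53856934 -0.02729237  0.09805825] [ 0.50110558 -0.65321814 -5.03898202]
```

View pics/s1.png

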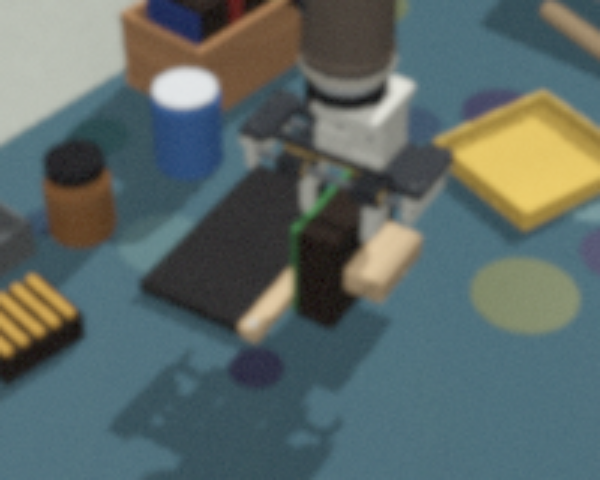

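The block stands right behind the fence, upright and centred, about 1 mm above the table. I'll touch it down, release it and rise.

jog_arm(plan=[{"offset": [0,0,0.008],"twist": [0,0,0],"fingers": -1},{"offset": [0,0,0.012],"twist": [0,0,0],"fingers": -1},{"offset": [0,0,0.012],"twist": [0,0,0],"fingers": 0.3},{"offset": [0,0,0.012],"twist": [0,0,0],"fingers": 1},{"offset": [0,0,0.012],"twist": [0,0,0],"fingers": 1},{"offset": [0,0,0.012],"twist": [0,0,0],"fingers": 1},{"offset": [0,0,0.012],"twist": [0,0,0],"fingers": 1},{"offset": [0,0,-0.2],"twist": [0,0,0],"fingers": 1},{"offset": [0,0,-0.5],"twist": [0,0,0],"fingers": 1},{"offset": [0,-0.3,-0.5],"twist": [0,0,0],"fingers": 1},{"offset": [0,-0.65,-0.5],"twist": [0,0,0],"fingers": -1},{"offset": [0,-0.65,-0.5],"twist": [0,0,0],"fingers": -1},{"offset": [0,-0.65,-0.5],"twist": [0,0,0],"fingers": -1}], newtons=25)

```text
clock: 9.75
position: [0.4428, -0.0433, 0.1729]
ee_rot: [2.029, 2.397, 0.002]
force: [0.7, 0.2, 0.6]
width: 0.721
gripper_force: 0.0
```

```bash
python3 - <<'E'
from h import *
s=observe(); print(s["clock"],s["position"],s["ee_rot"],s["width"])
im=get_image("side"); cv2.imwrite("pics/s2.png",cv2.resize(im[120:280,230:430,::-1],None,fx=3,fy=3))
c=calibration("side")
for t,z in(("print_block",0),("block_handle",.055)):
    for q in landmark_of(t,"side")[:1]:
        v,u=q["at"][0]*400,q["at"][1]*640; print(t,q["conf"],round(u),round(v),onz(c,u,v,z).round(3))
E
```

```text
9.75 [ 0.44277305 -0.04334031  0.17289758] [2.02853529e+00 2.39746255e+00 1.62616473e-03] 0.7213592268014805
print_block 0.17 334 213 [ 0.567 -0.017  0.   ]
block_handle 0.96 358 209 [ 0.489 -0.031  0.055]
```

View pics/s2.png

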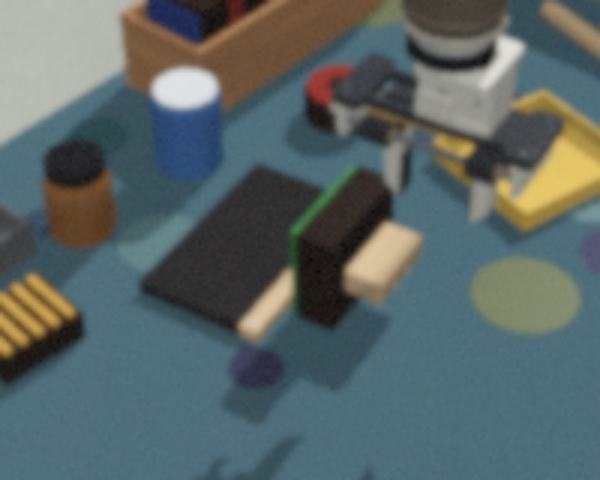

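The block stands free, square against the fence, and the shut gripper is behind it. I'll push to a partial lean first and then look.

jog_arm(plan=[{"offset": [0,0,0.2],"twist": [0,0,0],"fingers": -1},{"offset": [0,0.1,0.365],"twist": [0,0,0],"fingers": -1},{"offset": [0,0.2,0.365],"twist": [0,0,0],"fingers": -1},{"offset": [0,0.28,0.365],"twist": [0,0,0],"fingers": -1},{"offset": [0,0.35,0.365],"twist": [0,0,0],"fingers": -1},{"offset": [0,0.42,0.365],"twist": [0,0,0],"fingers": -1},{"offset": [0,0.49,0.355],"twist": [0,0,0],"fingers": -1},{"offset": [0,0.56,0.345],"twist": [0,0,0],"fingers": -1},{"offset": [0,0.62,0.34],"twist": [0,0,0],"fingers": -1},{"offset": [0,0.62,0.34],"twist": [0,0,0],"fingers": -1}])

```text
clock: 11.15
position: [0.5362, -0.0277, 0.1236]
ee_rot: [2.027, 2.396, 0.005]
force: [-1.5, -0.5, 9.3]
width: 0.005
gripper_force: 4.0
```

```bash
python3 - <<'E'
from h import *
s=observe(); print(s["clock"],s["position"],s["force"],s["width"])
im=get_image("side"); cv2.imwrite("pics/s3.png",cv2.resize(im[140:260,250:410,::-1],None,fx=4,fy=4))
E
```

```text
11.15 [ 0.53619164 -0.02766053  0.12362108] [-1.46376168 -0.48604314  9.2791739 ] 0.005321288488926569
```

View pics/s3.png

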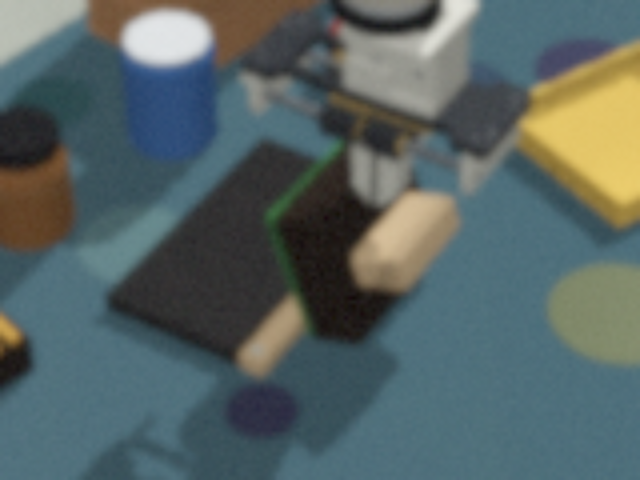

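The block leans about 0.4–0.5 rad on the fence edge. The handle has begun to press up on the fingertips at (385,195), so I finish with a forward and upward push, then rise clear.

jog_arm(plan=[{"offset": [0,0.04,-0.05],"twist": [0,0,0],"fingers": -1},{"offset": [0,0.1,-0.1],"twist": [0,0,0],"fingers": -1},{"offset": [0,0.18,-0.12],"twist": [0,0,0],"fingers": -1},{"offset": [0,0.26,-0.14],"twist": [0,0,0],"fingers": -1},{"offset": [0,0.26,-0.45],"twist": [0,0,0],"fingers": -1},{"offset": [0,0.26,-0.8],"twist": [0,0,0],"fingers": -1},{"offset": [0,0.26,-0.8],"twist": [0,0,0],"fingers": -1},{"offset": [0,0.26,-0.8],"twist": [0,0,0],"fingers": -1}])

```text
clock: 12.2
position: [0.5724, -0.0214, 0.2411]
ee_rot: [-2.029, -2.398, 0.0]
force: [-0.5, 0.5, -0.4]
width: 0.007
gripper_force: 0.0
```

```bash
python3 - <<'E'
from h import *
s=observe(); print(s["clock"],s["position"],s["force"],s["width"])
im=get_image("side"); cv2.imwrite("pics/s4.png",cv2.resize(im[140:260,250:410,::-1],None,fx=4,fy=4))
for n in("side","scene"):
  if n!="side": get_image(n)
  c=calibration(n)
  for t,z in(("block_handle",.083),("print_block",.038)):
    for q in landmark_of(t,n)[:1]:
        v,u=q["at"][0]*400,q["at"][1]*640; print(n,t,q["conf"],round(u),round(v),onz(c,u,v,z).round(3))
E
```

```text
12.2 [ 0.57235585 -0.02141588  0.24111329] [-0.4791612   0.45579729 -0.3526521 ] 0.007276427227324181
side block_handle 0.95 367 219 [0.429 0.007 0.083]
side print_block 0.89 346 211 [ 0.521 -0.015  0.038]
scene print_block 0.7 330 188 [ 0.542 -0.016  0.038]
```

View pics/s4.png

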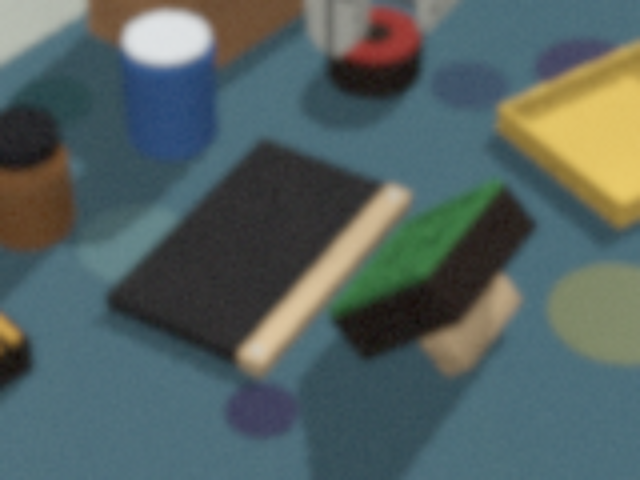

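The block did not go over. It fell back and now leans about 44° backwards on its handle, carved face up towards the board, just in front of the fence (green from (335,315) to (500,185) in the crop). I'll fit its pose and re-erect it, moving to a better viewpoint first.

jog_arm(plan=[{"offset": [-0.25,-0.3,-0.2],"twist": [0,0,0],"fingers": 1},{"offset": [-0.5,-0.63,-0.33],"twist": [0,0,0],"fingers": 1},{"offset": [-0.5,-0.63,-0.33],"twist": [0,0,0],"fingers": 1},{"offset": [-0.5,-0.63,-0.33],"twist": [0,0,0],"fingers": 1}])

```text
clock: 13.0
position: [0.4915, -0.1112, 0.291]
ee_rot: [2.03, 2.397, 0.001]
force: [0.3, 1.3, -1.2]
width: 0.392
gripper_force: 0.0
```

```bash
cat > fit.py <<'E'
from h import *
from scipy.optimize import minimize
import sys, itertools
BOX=np.array(list(itertools.product((-.024,.024),(-.06,.06),(0,.11))))
HAN=np.array(list(itertools.product((-.066,-.024),(-.042,.042),(.041,.069))))
def pts(p):
    # p: x,y of origin, yaw, tilt (forward +)
    r=R.from_euler("zy",[p[2],p[3]]).as_matrix()
    A=[V@r.T for V in(BOX,HAN)]; zm=min(a[:,2].min() for a in A)
    return [a+[p[0],p[1],p[4]-zm] for a in A]
def render(c,p):
    m=np.zeros((400,640),np.uint8)
    for a in pts(p):
        q=np.array([proj(c,v) for v in a]); cv2.fillConvexPoly(m,(cv2.convexHull(q.astype(np.float32))*16).astype(np.int32),1,shift=4)
    return m.astype(bool)
def fit(starts,cams=("side","scene","wrist"),floor=0):
    D=[]
    for n in cams:
        c=calibration(n); get_image(n)
        for q in regions_of("print_block",n)[:1]:
            print(n,round(q["conf"],2),q["region"].sum(),np.round(q["box"],2)); D.append((c,q["region"]))
    def cost(p):
        p=[*p,floor]; e=0
        for c,m in D:
            r=render(c,p); e+=1-(r&m).sum()/(r|m).sum()
        return e/len(D)
    best=None
    for s in starts:
        S=np.array([s]+[np.array(s)+d for d in np.diag([.02,.02,.15,.15])])
        o=minimize(cost,s,method="Nelder-Mead",options=dict(initial_simplex=S,maxiter=250,xatol=2e-4,fatol=1e-4))
        print(np.round(o.x,3),round(o.fun,3))
        if best is None or o.fun<best.fun: best=o
    return best.x,D
E
python3 - <<'E'
from fit import *
s=observe(); print(s["clock"],s["position"],s["ee_rot"])
p,D=fit([(.50,-.02,.17,-.77),(.50,-.02,.17,-1.4),(.48,-.02,.4,-.77)])
print([ (a.round(3)).tolist()[-4:] for a in pts([*p,0])[:1]])
E
```

```text
13.0 [ 0.49145923 -0.11116986  0.29101474] [2.03000712e+00 2.39730082e+00 8.13394970e-04]
side 0.73 1438 [0.52 0.46 0.07 0.12]
scene 0.62 1079 [0.49 0.39 0.06 0.1 ]
wrist 0.89 8708 [0.44 0.15 0.14 0.28]
[ 0.529 -0.034  0.047 -0.682] 0.101
[ 0.529 -0.035  0.049 -0.669] 0.102
[ 0.528 -0.033  0.051 -0.685] 0.1
[[[0.549, -0.092, 0.034], [0.479, -0.092, 0.119], [0.544, 0.028, 0.03], [0.475, 0.028, 0.116]]]
```

```bash
cat > mv.py <<'E'
from h import *
M=np.array([[0,1,0],[1,0,0],[0,0,-1.]])
def rel(pos,Rm,p0=None,R0=None):
    s=observe(); p0=s["position"] if p0 is None else p0; R0=R.from_rotvec(s["ee_rot"]).as_matrix() if R0 is None else R0
    return (R0.T@(np.array(pos)-p0)/.15).round(3), (R.from_matrix(R0.T@Rm).as_rotvec()/(2*np.pi)).round(4)
E
python3 - <<'E'
from mv import *; from fit import pts
p=[.5285,-.034,.05,-.70]
Rb=R.from_euler("zy",p[2:]).as_matrix(); A=pts([*p,0])[0]
o=A[[0,2,4,6]].mean(0); print("origin",o)
Rt=Rb@M
for h in(.20,.097):
    P=o+Rb@[0,0,h]; print(h,P.round(3),*rel(P,Rt))
print("local",rel(o+Rb@[0,0,.097],Rt,o+Rb@[0,0,.2],Rt))
E
```

```text
origin [ 0.5285     -0.034       0.01737375]
0.2 [ 0.4   -0.034  0.17 ] [ 0.603 -0.52   0.801] [-0.1109 -0.0122  0.018 ]
0.097 [ 0.466 -0.034  0.092] [ 0.529 -0.084  1.326] [-0.1109 -0.0122  0.018 ]
local (array([ 0.   , -0.   ,  0.687]), array([0., 0., 0.]))
```

jog_arm(plan=[{"offset": [0.2,-0.3,0],"twist": [-0.0277,-0.003,0.0045],"fingers": 1},{"offset": [0.4,-0.52,0.1],"twist": [-0.0555,-0.006,0.009],"fingers": 1},{"offset": [0.6,-0.52,0.3],"twist": [-0.083,-0.009,0.0135],"fingers": 1},{"offset": [0.603,-0.52,0.5],"twist": [-0.1109,-0.0122,0.018],"fingers": 1},{"offset": [0.603,-0.52,0.7],"twist": [-0.1109,-0.0122,0.018],"fingers": 1},{"offset": [0.603,-0.52,0.801],"twist": [-0.1109,-0.0122,0.018],"fingers": 1},{"offset": [0.603,-0.52,0.801],"twist": [-0.1109,-0.0122,0.018],"fingers": 1},{"offset": [0.603,-0.52,0.801],"twist": [-0.1109,-0.0122,0.018],"fingers": 1}])

```text
clock: 14.3
position: [0.4115, -0.0768, 0.2133]
ee_rot: [1.766, 1.829, 0.432]
force: [0.4, -0.1, 0.7]
width: 1.001
gripper_force: 0.0
```

```bash
python3 - <<'E'
from fit import *; from mv import *
s=observe(); print(s["clock"],s["position"],s["ee_rot"],s["joints"].round(2))
p,D=fit([(.5285,-.034,.05,-.70)],("scene","side","wrist"))
# wrist only
im=get_image("wrist"); c=calibration("wrist"); im=im.copy()
q=pts([*p,0])
for a in q:
    for v in a: cv2.circle(im,tuple(int(k) for k in proj(c,v)),3,(255,0,0),-1)
cv2.imwrite("pics/w5.png",im[:,:,::-1])
Rb=R.from_euler("zy",p[2:]).as_matrix(); o=q[0][[0,2,4,6]].mean(0)
print(*rel(o+Rb@[0,0,.097],Rb@M))
E
```

```text
14.3 [ 0.41147154 -0.07683418  0.21331503] [1.76550813 1.82893268 0.43234972] [ 0.47 -0.1  -0.53  2.55  1.26  0.15 -1.25]
scene 0.87 1038 [0.49 0.39 0.06 0.09]
side 0.88 1548 [0.52 0.46 0.08 0.13]
wrist 0.91 11033 [0.36 0.13 0.15 0.36]
[ 0.53  -0.034  0.093 -0.729] 0.089
[ 0.422 -0.158  0.818] [-0.0162  0.022  -0.0006]
```

The tilted standoff was at the edge of reach, but the orientation was nearly achieved. I'll go closer along the block's axis, where the arm should reach.

jog_arm(plan=[{"offset": [0.2,-0.1,0.05],"twist": [0,0.01,0],"fingers": 1},{"offset": [0.422,-0.158,0.15],"twist": [-0.008,0.022,0],"fingers": 1},{"offset": [0.422,-0.158,0.3],"twist": [-0.016,0.022,0],"fingers": 1},{"offset": [0.422,-0.158,0.42],"twist": [-0.016,0.022,0],"fingers": 1},{"offset": [0.422,-0.158,0.42],"twist": [-0.016,0.022,0],"fingers": 1},{"offset": [0.422,-0.158,0.42],"twist": [-0.016,0.022,0],"fingers": 1}])

```text
clock: 15.4
position: [0.457, -0.0289, 0.1572]
ee_rot: [1.725, 1.893, 0.627]
force: [0.5, 0.6, -0.1]
width: 0.998
gripper_force: 0.0
```

```bash
python3 - <<'E'
from fit import *; from mv import *
s=observe(); print(s["clock"],s["position"],s["ee_rot"],s["joints"].round(2))
p=[.53,-.034,.093,-.729]
q=pts([*p,0])
Rb=R.from_euler("zy",p[2:]).as_matrix(); o=q[0][[0,2,4,6]].mean(0)
print(*rel(o+Rb@[0,0,.097],Rb@M))
E
```

```text
15.4 [ 0.45696575 -0.02890336  0.15716709] [1.72528104 1.89265965 0.62724518] [ 1.01  0.35 -1.27  2.57  2.15  0.48 -2.07]
[-0.014 -0.237  0.37 ] [-0.0056 -0.0011 -0.0003]
```

jog_arm(plan=[{"offset": [-0.014,-0.12,0],"twist": [0.014,0,0],"fingers": 1},{"offset": [-0.014,-0.237,0.0],"twist": [0.027,0,0],"fingers": 1},{"offset": [-0.014,-0.237,0.05],"twist": [0.027,0,0],"fingers": 1},{"offset": [-0.014,-0.237,0.05],"twist": [0.027,0,0],"fingers": 1},{"offset": [-0.014,-0.237,0.05],"twist": [0.027,0,0],"fingers": 1}])

```text
clock: 16.02
position: [0.4355, -0.0346, 0.1305]
ee_rot: [1.825, 1.992, 0.48]
force: [-0.4, 0.0, -0.1]
width: 1.002
gripper_force: 0.0
```

```bash
cat > st.py <<'E'
from fit import *; from mv import *
s=observe(); print(s["clock"],s["position"],s["ee_rot"],s["joints"].round(2))
p=[.53,-.034,.093,-.729]
q=pts([*p,0])
Rb=R.from_euler("zy",p[2:]).as_matrix(); o=q[0][[0,2,4,6]].mean(0)
print(*rel(o+Rb@[0,0,.097],Rb@M)); print("tcp in block",Rb.T@(s["position"]-o))
E
python3 st.py
```

```text
16.025 [ 0.43547037 -0.03460782  0.13051057] [1.82503615 1.99221052 0.48000955] [ 0.81  0.27 -1.    2.52  1.79  0.3  -1.74]
[0.004 0.043 0.322] [-0.0319 -0.0008 -0.0001]
tcp in block [ 0.00328554 -0.00091689  0.1456681 ]
```

jog_arm(plan=[{"offset": [0.004,0.02,0.12],"twist": [0,0,0],"fingers": 1},{"offset": [0.004,0.043,0.24],"twist": [0,0,0],"fingers": 1},{"offset": [0.004,0.043,0.322],"twist": [0,0,0],"fingers": 1},{"offset": [0.004,0.043,0.322],"twist": [0,0,0],"fingers": 1},{"offset": [0.004,0.043,0.322],"twist": [0,0,0],"fingers": 0.3},{"offset": [0.004,0.043,0.322],"twist": [0,0,0],"fingers": -1},{"offset": [0.004,0.043,0.322],"twist": [0,0,0],"fingers": -1},{"offset": [0.004,0.043,0.322],"twist": [0,0,0],"fingers": -1},{"offset": [0.004,0.043,0.322],"twist": [0,0,0],"fingers": -1},{"offset": [0.004,0.043,0.322],"twist": [0,0,0],"fingers": -1}], newtons=40)

```text
clock: 17.27
position: [0.4652, -0.0345, 0.0906]
ee_rot: [1.829, 1.992, 0.48]
force: [-1.0, -0.4, 3.3]
width: 0.571
gripper_force: 38.1
```

```bash
python3 st.py; python3 -c "
from h import *
s=observe();print(s['width'],s['gripper_force'],s['force'],s['ft_torque'])"
```

```text
17.275 [ 0.46518212 -0.03451183  0.09063571] [1.82938273 1.99213714 0.47998812] [ 0.75  0.47 -1.02  2.5   1.94  0.5  -1.87]
[ 0.003  0.006 -0.007] [-0.0322 -0.001  -0.0005]
tcp in block [-0.0010879  -0.00041259  0.09613608]
0.5711415919809966 38.11874441569671 [-1.00046063 -0.42349022  3.25748765] [-0.10627182  0.56600055  0.00748188]
```

jog_arm(plan=[{"offset": [0,-0.1,-0.1],"twist": [0,0,0],"fingers": -1},{"offset": [0,-0.2,-0.2],"twist": [0,0,0],"fingers": -1},{"offset": [0,-0.25,-0.35],"twist": [0,0,0],"fingers": -1},{"offset": [0,-0.25,-0.35],"twist": [0,0,0],"fingers": -1}], newtons=60)

```text
clock: 17.77
position: [0.4088, -0.0419, 0.1193]
ee_rot: [1.84, 1.984, 0.472]
force: [-0.2, 0.4, -5.0]
width: 0.536
gripper_force: 58.3
```

```bash
python3 - <<'E'
from mv import *
s=observe(); print(s["clock"],s["position"],s["width"],s["force"])
Rt=R.from_euler("z",.166).as_matrix()@M
print(*rel([.48,-.035,.22],Rt))
E
```

```text
17.775 [ 0.408768   -0.04191053  0.11933146] 0.5364551581787957 [-0.15567841  0.38991165 -4.99614585]
[-0.02   0.747 -0.345] [ 0.0822  0.0131 -0.0141]
```

jog_arm(plan=[{"offset": [0,0.1,-0.3],"twist": [0.01,0,0],"fingers": -1},{"offset": [-0.02,0.35,-0.4],"twist": [0.035,0.005,-0.005],"fingers": -1},{"offset": [-0.02,0.6,-0.4],"twist": [0.06,0.01,-0.01],"fingers": -1},{"offset": [-0.02,0.747,-0.345],"twist": [0.0822,0.0131,-0.0141],"fingers": -1},{"offset": [-0.02,0.747,-0.345],"twist": [0.0822,0.0131,-0.0141],"fingers": -1},{"offset": [-0.02,0.747,-0.345],"twist": [0.0822,0.0131,-0.0141],"fingers": -1},{"offset": [-0.02,0.747,-0.345],"twist": [0.0822,0.0131,-0.0141],"fingers": -1}])

```text
clock: 18.65
position: [0.4816, -0.0294, 0.2191]
ee_rot: [-2.015, -2.408, -0.005]
force: [0.1, 0.1, -5.6]
width: 0.534
gripper_force: 58.4
```

```bash
cat > held.py <<'E'
from fit import *; from mv import *
s=observe(); print(s["clock"],s["position"],s["ee_rot"],s["width"],s["force"].round(1))
D=[]
for n in("side","scene","wrist"):
    c=calibration(n); get_image(n)
    for q in regions_of("print_block",n)[:1]: print(n,round(q["conf"],2),q["region"].sum()); D.append((c,q["region"],n))
T=s["position"]
def cost(p): # p: x,y,yaw,tilt, bottom z
    e=0
    for c,m,n in D:
        r=render(c,p); w=cv2.boundingRect(m.astype(np.uint8))
        # gripper occludes parts: penalise only region pixels missed fully, render excess by half
        e+=((m&~r).sum()+.3*(r&~m).sum())/m.sum()
    return e/len(D)
p0=np.array([T[0],T[1],.166,-.05,T[2]-.097])
S=np.array([p0]+[p0+d for d in np.diag([.01,.01,.1,.1,.01])])
o=minimize(cost,p0,method="Nelder-Mead",options=dict(initial_simplex=S,maxiter=400,xatol=2e-4,fatol=1e-4)); print(o.x.round(3),round(o.fun,3))
E
python3 held.py
```

```text
18.65 [ 0.4815679  -0.02938718  0.21914171] [-2.01537672 -2.40750693 -0.0046122 ] 0.5341059367208072 [ 0.1  0.1 -5.6]
side 0.64 1435
scene 0.63 949
wrist 0.73 16977
[ 0.489 -0.021  0.166 -0.134  0.112] 0.147
```

jog_arm(plan=[{"offset": [-0.037,0.2,0.1],"twist": [0,0,0.0018],"fingers": -1},{"offset": [-0.037,0.308,0.3],"twist": [0,0,0.0018],"fingers": -1},{"offset": [-0.037,0.308,0.5],"twist": [0,0,0.0018],"fingers": -1},{"offset": [-0.037,0.308,0.65],"twist": [0,0,0.0018],"fingers": -1},{"offset": [-0.037,0.308,0.72],"twist": [0,0,0.0018],"fingers": -1},{"offset": [-0.037,0.308,0.72],"twist": [0,0,0.0018],"fingers": -1},{"offset": [-0.037,0.308,0.72],"twist": [0,0,0.0018],"fingers": -1}])

```text
clock: 19.82
position: [0.5274, -0.0274, 0.1126]
ee_rot: [2.031, 2.396, 0.004]
force: [0.0, 1.9, -2.5]
width: 0.537
gripper_force: 58.6
```

jog_arm(plan=[{"offset": [0,0,0.02],"twist": [0,0,0],"fingers": -1},{"offset": [0,0,0.03],"twist": [0,0,0],"fingers": -1},{"offset": [0,0,0.03],"twist": [0,0,0],"fingers": -1}])

```text
clock: 20.2
position: [0.5287, -0.0244, 0.11]
ee_rot: [2.028, 2.398, 0.011]
force: [-3.1, 7.4, 18.9]
width: 0.532
gripper_force: 58.9
```

The bottom touched about 14 mm early, so it is on the fence. I'll back off, set it down behind the fence and re-grasp it squarely.

jog_arm(plan=[{"offset": [0,0,-0.15],"twist": [0,0,0],"fingers": -1},{"offset": [0,-0.15,-0.2],"twist": [0,0,0],"fingers": -1},{"offset": [0,-0.27,-0.1],"twist": [0,0,0],"fingers": -1},{"offset": [0,-0.27,0],"twist": [0,0,0],"fingers": -1},{"offset": [0,-0.27,0.03],"twist": [0,0,0],"fingers": -1},{"offset": [0,-0.27,0.03],"twist": [0,0,0],"fingers": -1}])

```text
clock: 20.95
position: [0.4909, -0.0297, 0.1056]
ee_rot: [2.026, 2.398, 0.016]
force: [-1.3, 9.8, 21.7]
width: 0.52
gripper_force: 59.9
```

jog_arm(plan=[{"offset": [0,0,0.02],"twist": [0,0,0],"fingers": -1},{"offset": [0,0,0.04],"twist": [0,0,0],"fingers": -1},{"offset": [0,0,0.04],"twist": [0,0,0],"fingers": -1}])

```text
clock: 21.32
position: [0.4921, -0.0258, 0.1017]
ee_rot: [2.024, 2.4, 0.025]
force: [-6.6, 20.7, 42.8]
width: 0.518
gripper_force: 60.1
```

jog_arm(plan=[{"offset": [0,0,-0.04],"twist": [0,0,0],"fingers": -1},{"offset": [0,0,-0.045],"twist": [0,0,0],"fingers": -1},{"offset": [0,0,-0.045],"twist": [0,0,0],"fingers": 0.15},{"offset": [0,0,-0.045],"twist": [0,0,0],"fingers": 0.3},{"offset": [0,0,-0.045],"twist": [0,0,0],"fingers": 1},{"offset": [0,0,-0.045],"twist": [0,0,0],"fingers": 1},{"offset": [0,0,-0.045],"twist": [0,0,0],"fingers": 1},{"offset": [0,0,-0.2],"twist": [0,0,0],"fingers": 1},{"offset": [-0.2,0,-0.5],"twist": [0,0,0],"fingers": 1},{"offset": [-0.6,0,-0.8],"twist": [0,0,0],"fingers": 1},{"offset": [-0.6,0,-0.8],"twist": [0,0,0],"fingers": 1},{"offset": [-0.6,0,-0.8],"twist": [0,0,0],"fingers": 1}])

```text
clock: 22.82
position: [0.5018, -0.1234, 0.2166]
ee_rot: [-2.033, -2.395, -0.003]
force: [-1.5, -0.0, 0.5]
width: 0.997
gripper_force: 0.0
```

```bash
python3 - <<'E'
from fit import *; from mv import *
s=observe(); print(s["clock"],s["position"],s["ee_rot"])
p,D=fit([(.49,-.03,.166,0),(.49,-.03,.166,-.7)])
Rt=R.from_euler("z",p[2]).as_matrix()@M
print(*rel([p[0],p[1],.097],Rt))
B=np.array([.5685,-.02]);d=p[:2]-B;print("board",d@[.9863,.1652],d@[-.1652,.9863])
im=get_image("wrist"); cv2.imwrite("pics/w6.png",im[:,:,::-1])
E
```

```text
22.825 [ 0.50179829 -0.12339336  0.21659974] [-2.03291159 -2.39457189 -0.00339929]
side 0.65 1700 [0.53 0.45 0.07 0.14]
wrist 0.74 12317 [0.39 0.04 0.16 0.38]
[ 0.49  -0.033  0.158 -0.035] 0.048
[ 0.506 -0.022  0.43  -0.416] 0.234
[0.595 0.022 0.795] [-0.     -0.0004  0.0015]
board -0.07976955732869535 0.0002448801069610783
```

The block stands upright again, 56 mm short of the fence. Re-grasping it squarely.

jog_arm(plan=[{"offset": [0.3,0.01,0],"twist": [0,0,0.0015],"fingers": 1},{"offset": [0.595,0.022,0.1],"twist": [0,0,0.0015],"fingers": 1},{"offset": [0.595,0.022,0.3],"twist": [0,0,0.0015],"fingers": 1},{"offset": [0.595,0.022,0.5],"twist": [0,0,0.0015],"fingers": 1},{"offset": [0.595,0.022,0.7],"twist": [0,0,0.0015],"fingers": 1},{"offset": [0.595,0.022,0.795],"twist": [0,0,0.0015],"fingers": 1},{"offset": [0.595,0.022,0.795],"twist": [0,0,0.0015],"fingers": 1},{"offset": [0.595,0.022,0.795],"twist": [0,0,0.0015],"fingers": -1},{"offset": [0.595,0.022,0.795],"twist": [0,0,0.0015],"fingers": -1},{"offset": [0.595,0.022,0.795],"twist": [0,0,0.0015],"fingers": -1},{"offset": [0.595,0.022,0.795],"twist": [0,0,0.0015],"fingers": -1},{"offset": [0.595,0.022,0.795],"twist": [0,0,0.0015],"fingers": -1},{"offset": [0.595,0.022,0.795],"twist": [0,0,0.0015],"fingers": -1}], newtons=30)

```text
clock: 24.8
position: [0.4901, -0.0342, 0.0975]
ee_rot: [-2.042, -2.386, -0.002]
force: [-2.2, -0.7, 2.7]
width: 0.525
gripper_force: 29.8
```

```bash
python3 - <<'E'
from mv import *
s=observe(); print(s["position"],s["width"])
a=.166;ex=np.array([np.cos(a),np.sin(a)]);P=np.array([.5685,-.02])-.030*ex
print(*rel([*P,.097],R.from_euler("z",a).as_matrix()@M))
E
```

```text
[ 0.49007967 -0.03422813  0.09748308] 0.5253783602554085
[0.011 0.331 0.003] [ 0.     -0.0003 -0.0017]
```

jog_arm(plan=[{"offset": [0,0,-0.06],"twist": [0,0,0],"fingers": -1},{"offset": [0.005,0.12,-0.08],"twist": [0,0,-0.0017],"fingers": -1},{"offset": [0.011,0.25,-0.08],"twist": [0,0,-0.0017],"fingers": -1},{"offset": [0.011,0.331,-0.06],"twist": [0,0,-0.0017],"fingers": -1},{"offset": [0.011,0.331,-0.02],"twist": [0,0,-0.0017],"fingers": -1},{"offset": [0.011,0.331,0.003],"twist": [0,0,-0.0017],"fingers": -1},{"offset": [0.011,0.331,0.003],"twist": [0,0,-0.0017],"fingers": -1},{"offset": [0.011,0.331,0.003],"twist": [0,0,-0.0017],"fingers": 0.3},{"offset": [0.011,0.331,0.003],"twist": [0,0,-0.0017],"fingers": 1},{"offset": [0.011,0.331,0.003],"twist": [0,0,-0.0017],"fingers": 1},{"offset": [0.011,0.331,0.003],"twist": [0,0,-0.0017],"fingers": 1},{"offset": [0.011,0.331,0.003],"twist": [0,0,-0.0017],"fingers": 1},{"offset": [0.011,0.331,-0.2],"twist": [0,0,-0.0017],"fingers": 1},{"offset": [0.011,0.331,-0.5],"twist": [0,0,-0.0017],"fingers": 1},{"offset": [0.011,0.1,-0.5],"twist": [0,0,-0.0017],"fingers": 0},{"offset": [0.011,-0.2,-0.5],"twist": [0,0,-0.0017],"fingers": -1},{"offset": [0.011,-0.42,-0.5],"twist": [0,0,-0.0017],"fingers": -1},{"offset": [0.011,-0.42,-0.5],"twist": [0,0,-0.0017],"fingers": -1},{"offset": [0.011,-0.42,-0.5],"twist": [0,0,-0.0017],"fingers": -1}])

```text
clock: 27.18
position: [0.4288, -0.0425, 0.1728]
ee_rot: [2.03, 2.397, 0.004]
force: [0.2, 1.3, -0.2]
width: 0.506
gripper_force: 0.0
```

```bash
python3 - <<'E'
from fit import *; from mv import *
s=observe(); print(s["clock"],s["position"],s["ee_rot"],s["width"])
p,D=fit([(.539,-.025,.166,0)])
B=np.array([.5685,-.02])
for d in(p[:2]-B,s["position"][:2]-B): print("board",d@[.9863,.1652],d@[-.1652,.9863])
E
```

```text
27.175 [ 0.42879369 -0.04246369  0.17284017] [2.02997911 2.39737373 0.00423295] 0.5056274873915098
side 0.84 1584 [0.51 0.43 0.07 0.14]
scene 0.93 1046 [0.49 0.41 0.06 0.1 ]
wrist 0.79 12389 [0.56 0.33 0.23 0.28]
[ 0.536 -0.023  0.175 -0.015] 0.172
board -0.03236604338949318 0.002772163217272918
board -0.14150333166363657 0.00092354920585681
```

The block stands square at the fence. This time I push the handle end from behind with the gripper turned a quarter turn, so the fingers stay out of the block's way as it falls.

jog_arm(plan=[{"offset": [0,0,0],"twist": [0,0,-0.028],"fingers": -1},{"offset": [0,0,0],"twist": [0,0,-0.056],"fingers": -1},{"offset": [0,0,0],"twist": [0,0,-0.084],"fingers": -1},{"offset": [0,0,0],"twist": [0,0,-0.112],"fingers": -1},{"offset": [0,0,0],"twist": [0,0,-0.14],"fingers": -1},{"offset": [0,0,0],"twist": [0,0,-0.168],"fingers": -1},{"offset": [0,0,0.1],"twist": [0,0,-0.196],"fingers": -1},{"offset": [0,0,0.2],"twist": [0,0,-0.224],"fingers": -1},{"offset": [0,0,0.35],"twist": [0,0,-0.25],"fingers": -1},{"offset": [0,0,0.6],"twist": [0,0,-0.25],"fingers": -1},{"offset": [0,0,0.78],"twist": [0,0,-0.25],"fingers": -1},{"offset": [0,0,0.78],"twist": [0,0,-0.25],"fingers": -1},{"offset": [0,0,0.78],"twist": [0,0,-0.25],"fingers": -1}])

```text
clock: 29.1
position: [0.4286, -0.0417, 0.0563]
ee_rot: [-0.261, 3.129, 0.003]
force: [0.1, -0.1, 0.1]
width: 0.004
gripper_force: 0.0
```

```bash
python3 - <<'E'
from mv import *
s=observe(); print(s["joints"].round(2),s["force"].round(1)); B=np.array([.5685,-.02])
d=s["position"][:2]-B; print("board",d@[.9863,.1652],d@[-.1652,.9863]); print(R.from_rotvec(s["ee_rot"]).as_matrix().round(3))
E
```

```text
[ 0.79  0.69 -1.12  2.17  0.87  0.84  0.85] [ 0.1 -0.1  0.1]
board -0.14155798195447314 0.0016994012972248937
[[-0.986 -0.166  0.001]
 [-0.166  0.986  0.002]
 [-0.002  0.002 -1.   ]]
```

jog_arm(plan=[{"offset": [-0.133,0,0],"twist": [0,0,0],"fingers": -1},{"offset": [-0.2,0,0],"twist": [0,0,0],"fingers": -1},{"offset": [-0.253,0,0],"twist": [0,0,0],"fingers": -1},{"offset": [-0.307,0,0],"twist": [0,0,0],"fingers": -1},{"offset": [-0.36,0,-0.04],"twist": [0,0,0],"fingers": -1},{"offset": [-0.413,0,-0.1],"twist": [0,0,0],"fingers": -1},{"offset": [-0.467,0,-0.147],"twist": [0,0,0],"fingers": -1},{"offset": [-0.52,0,-0.187],"twist": [0,0,0],"fingers": -1},{"offset": [-0.56,0,-0.21],"twist": [0,0,0],"fingers": -1},{"offset": [-0.57,0,-0.22],"twist": [0,0,0],"fingers": -1}])

```text
clock: 30.35
position: [0.4891, -0.0322, 0.0855]
ee_rot: [0.262, -3.088, 0.017]
force: [-85.3, -14.9, 71.6]
width: 0.005
gripper_force: 44.7
```

```bash
python3 - <<'E'
from fit import *
s=observe(); print(s["clock"],s["position"],s["force"].round(1))
p,D=fit([(.60,-.013,.166,1.57),(.54,-.025,.166,.6),(.52,-.025,.166,-.7)],("side","scene"),.007)
E
```

```text
30.35 [ 0.48909058 -0.03216591  0.08550544] [-85.3 -14.9  71.6]
side 0.61 1064 [0.49 0.43 0.05 0.14]
scene 0.9 971 [0.48 0.42 0.06 0.09]
[ 0.506 -0.022  0.156  1.979] 0.428
[ 0.54  -0.017  0.196  0.345] 0.302
[ 0.545 -0.015  0.206  0.349] 0.301
```

The handle jammed on the high-friction fingers at about 0.35 rad lean (85 N, still under the limit). I relieve the push and lift the handle end along its arc so that friction helps the tip.

jog_arm(plan=[{"offset": [0.1,0,0],"twist": [0,0,0],"fingers": -1},{"offset": [0.125,0,-0.02],"twist": [0,0,0],"fingers": -1},{"offset": [0.11,0,-0.06],"twist": [0,0,0],"fingers": -1}])

```text
clock: 30.92
position: [0.496, -0.031, 0.098]
ee_rot: [-0.26, 3.13, 0.003]
force: [-0.7, 0.0, 0.4]
width: 0.001
gripper_force: 0.1
```

```bash
python3 - <<'E'
from fit import *
s=observe(); print(s["clock"],s["position"],s["force"].round(1))
p,D=fit([(.60,-.013,.166,1.57),(.54,-.025,.166,.4),(.54,-.025,.166,0)],("side","scene"),.007)
for c,m in D: print([round(float(x)) for x in (np.argwhere(m).min(0))],np.argwhere(m).max(0))
im=get_image("side"); cv2.imwrite("pics/s7.png",cv2.resize(im[140:260,250:410,::-1],None,fx=4,fy=4))
for n in("side","scene"):
  im=get_image(n); h=cv2.cvtColor(im,cv2.COLOR_RGB2HSV); g=(h[:,:,0]>50)&(h[:,:,0]<75)&(h[:,:,1]>120)&(h[:,:,2]>70)
  y,x=np.where(g[150:260,240:400]); print(n,"green",len(x),(x.mean()+240,y.mean()+150) if len(x) else None)
E
```

```text
30.925 [ 0.49602704 -0.03099465  0.09799728] [-0.7  0.   0.4]
side 0.28 776 [0.43 0.35 0.04 0.1 ]
scene 0.95 918 [0.48 0.42 0.07 0.08]
[ 0.516 -0.021  0.122  2.376] 0.633
[ 0.546 -0.01   0.112  0.703] 0.562
[ 0.544 -0.026  0.214  0.107] 0.62
[144, 280] [180 304]
[169, 306] [200 344]
side green 0 None
scene green 140 (np.float64(323.1357142857143), np.float64(191.77857142857144))
```

View pics/s7.png

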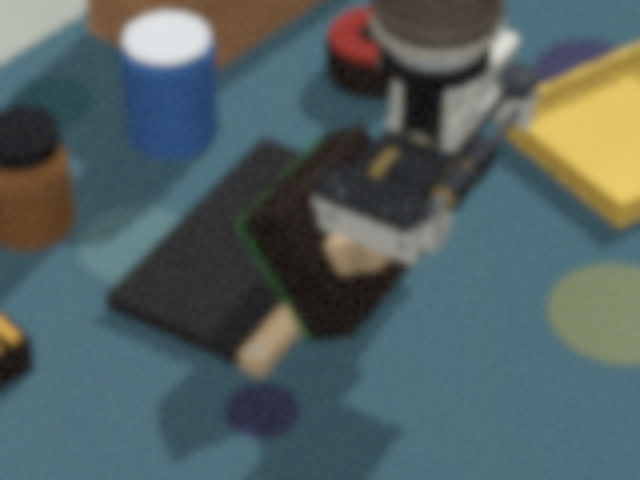

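The crop shows the block leaning well forward over the fence (face edge from (240,225) to (310,330)), with the handle at (355,255) by the fingers and almost no force left. I continue gently forward and up.

jog_arm(plan=[{"offset": [-0.04,0,-0.03],"twist": [0,0,0],"fingers": -1},{"offset": [-0.08,0,-0.06],"twist": [0,0,0],"fingers": -1},{"offset": [-0.11,0,-0.08],"twist": [0,0,0],"fingers": -1}])

```text
clock: 31.65
position: [0.5131, -0.0278, 0.11]
ee_rot: [-0.26, 3.129, 0.003]
force: [-0.8, -0.0, -0.2]
width: 0.005
gripper_force: 0.0
```

```bash
cat > chk.py <<'E'
from fit import *
s=observe(); print(s["clock"],s["position"],s["force"].round(1))
B=np.array([.5685,-.02]);d=s["position"][:2]-B; print("board",d@[.9863,.1652],d@[-.1652,.9863])
D=[]
for n in("side","scene"):
    get_image(n); c=calibration(n)
    for q in regions_of("print_block",n)[:3]:
        b=np.array(q["box"])*[640,400,640,400]
        if 290<b[0]+b[2]/2<380 and 150<b[1]+b[3]/2<250: D.append((c,q["region"])); print(n,q["conf"],b.round()); break
# pivot-constrained fit: tilt only, pivot on the fence edge
e=R.from_euler("z",.166).as_matrix()
def scr(t,slide=0,y=0):
    r=e@R.from_euler("y",t).as_matrix(); o=0
    h=.014 if t>0.05 else 0
    for c,m in D:
        k=np.zeros((400,640),np.uint8)
        for V in(BOX,HAN):
            A=(V-[.024,0,.014+slide])@r.T+[.5685,-.02,.014]
            q=np.array([proj(c,v) for v in A]); cv2.fillConvexPoly(k,cv2.convexHull(q.astype(np.float32)).astype(np.int32),1)
        k=k.astype(bool); o+=(k&m).sum()/(k|m).sum()
    return round(o/len(D),3)
print([(t,scr(t)) for t in(-.7,0,.2,.35,.5,.65,.8,1.,1.2,1.4,1.57)])
E
python3 chk.py
```

```text
31.65 [ 0.51308482 -0.02782676  0.11003905] [-0.8 -0.  -0.2]
board -0.05594897111381278 0.0014350576776593314
side 0.67 [304. 184.  50.  41.]
scene 0.64 [304. 177.  42.  38.]
[(-0.7, np.float64(0.288)), (0, np.float64(0.325)), (0.2, np.float64(0.348)), (0.35, np.float64(0.373)), (0.5, np.float64(0.397)), (0.65, np.float64(0.415)), (0.8, np.float64(0.434)), (1.0, np.float64(0.497)), (1.2, np.float64(0.59)), (1.4, np.float64(0.665)), (1.57, np.float64(0.635))]
```

It appears to lie on the board. I rise, turn back and measure.

jog_arm(plan=[{"offset": [0.1,0,-0.1],"twist": [0,0,0],"fingers": -1},{"offset": [0.15,0,-0.4],"twist": [0,0,0.01],"fingers": -1},{"offset": [0.15,0,-0.8],"twist": [0,0,0.026],"fingers": -1},{"offset": [0.1,-0.1,-0.95],"twist": [0,0,0.054],"fingers": -1},{"offset": [0,-0.2,-0.95],"twist": [0,0,0.082],"fingers": -1},{"offset": [-0.1,-0.3,-0.95],"twist": [0,0,0.11],"fingers": -1},{"offset": [-0.2,-0.4,-0.95],"twist": [0,0,0.138],"fingers": -1},{"offset": [-0.3,-0.5,-0.95],"twist": [0,0,0.166],"fingers": -1},{"offset": [-0.4,-0.6,-0.95],"twist": [0,0,0.194],"fingers": -1},{"offset": [-0.5,-0.6,-0.95],"twist": [0,0,0.222],"fingers": 1},{"offset": [-0.6,-0.6,-0.95],"twist": [0,0,0.25],"fingers": 1},{"offset": [-0.6,-0.6,-0.95],"twist": [0,0,0.25],"fingers": 1},{"offset": [-0.6,-0.6,-0.95],"twist": [0,0,0.25],"fingers": 1}])

```text
clock: 33.48
position: [0.6148, -0.1022, 0.2523]
ee_rot: [-2.024, -2.402, -0.002]
force: [-0.5, 0.1, -0.2]
width: 0.394
gripper_force: 0.0
```

```bash
python3 chk.py; python3 - <<'E'
from fit import *; from mv import *
print(observe()["ee_rot"])
p,D=fit([(.555,-.02,.166,1.57)],("side","scene","wrist"),.014)
q=pts([*p,.014]); h=q[1].mean(0); f=q[0].mean(0); print("handle",h,"block",f)
B=np.array([.5685,-.02]);d=h[:2]-B; print("board",d@[.9863,.1652],d@[-.1652,.9863])
print(*rel([h[0],h[1],.083],R.from_euler("z",p[2]).as_matrix()@M))
c=calibration("wrist")
for q in landmark_of("block_handle","wrist")[:1]: print(q["conf"],onz(c,q["at"][1]*640,q["at"][0]*400,.083).round(3))
E
```

```text
33.475 [ 0.61484555 -0.10215086  0.25230315] [-0.5  0.1 -0.2]
board 0.03213929283652217 -0.08868168028874845
side 0.56 [302. 178.  53.  44.]
scene 0.7 [303. 178.  44.  37.]
[(-0.7, np.float64(0.281)), (0, np.float64(0.366)), (0.2, np.float64(0.414)), (0.35, np.float64(0.454)), (0.5, np.float64(0.484)), (0.65, np.float64(0.514)), (0.8, np.float64(0.545)), (1.0, np.float64(0.624)), (1.2, np.float64(0.717)), (1.4, np.float64(0.78)), (1.57, np.float64(0.738))]
[-2.0275274  -2.39859384 -0.00273112]
side 0.71 1539 [0.47 0.44 0.08 0.12]
scene 0.56 1159 [0.47 0.44 0.07 0.1 ]
wrist 0.73 11164 [0.4  0.11 0.16 0.28]
[ 0.536 -0.013  0.004  1.597] 0.126
handle [ 0.59192673 -0.01316373  0.08463116] block [ 0.59076073 -0.01299138  0.0396466 ]
board 0.024235137460888453 0.002872521978392516
[ 0.61  -0.06   1.128] [ 0.0001 -0.0003  0.0259]
0.68 [ 0.593 -0.014  0.083]
```

```bash
python3 - <<'E'
from fit import *; from mv import *
c=calibration("wrist"); im=get_image("wrist"); cv2.imwrite("pics/w8.png",im[:,:,::-1])
h=cv2.cvtColor(im,cv2.COLOR_RGB2HSV)
m=((h[:,:,0]>8)&(h[:,:,0]<30)&(h[:,:,1]>40)&(h[:,:,2]>150)).astype(np.uint8); m[225:]=0
m=cv2.morphologyEx(m,cv2.MORPH_OPEN,np.ones((3,3)))
for k in sorted(cv2.findContours(m,0,1)[0],key=cv2.contourArea)[::-1][:4]:
    P=np.array([onz(c,u,v,.104)[:2] for u,v in k[:,0]]).astype(np.float32); r=cv2.minAreaRect(P); print(cv2.contourArea(k),cv2.boundingRect(k),np.round(r[0],3),np.round(r[1],3),r[2])
d=(h[:,:,2]<75).astype(np.uint8); d[225:]=0
for k in sorted(cv2.findContours(d,0,1)[0],key=cv2.contourArea)[::-1][:3]: print("dark",cv2.contourArea(k),cv2.boundingRect(k))
E
```

```text
2507.0 (295, 53, 30, 91) [ 0.591 -0.014] [0.028 0.082] 9.757954597473145
536.5 (292, 10, 18, 34) [0.573 0.046] [0.015 0.027] 8.950482368469238
531.0 (296, 156, 16, 37) [ 0.596 -0.087] [0.016 0.038] 9.085290908813477
415.0 (498, 49, 40, 31) [0.774 0.044] [0.017 0.044] 70.63733673095703
dark 10912.5 (296, 11, 114, 181)
dark 4255.5 (507, 0, 77, 71)
dark 5.0 (513, 1, 9, 5)
```

The handle measures 28 x 82 mm at the expected height, at (0.591,-0.014) with yaw 0.17, so the block lies flat on the board. Grasping the handle.

jog_arm(plan=[{"offset": [0.3,-0.03,0],"twist": [0,0,0],"fingers": 1},{"offset": [0.605,-0.06,0.1],"twist": [0,0,0],"fingers": 1},{"offset": [0.605,-0.06,0.4],"twist": [0,0,0],"fingers": 1},{"offset": [0.605,-0.06,0.6],"twist": [0,0,0],"fingers": 1},{"offset": [0.605,-0.06,0.6],"twist": [0,0,0],"fingers": 1}])

```text
clock: 34.7
position: [0.5906, -0.0143, 0.1602]
ee_rot: [-2.026, -2.396, 0.001]
force: [-0.3, -1.1, 0.9]
width: 1.0
gripper_force: 0.0
```

jog_arm(plan=[{"offset": [0,0,0.2],"twist": [0,0,0],"fingers": 1},{"offset": [0,0,0.4],"twist": [0,0,0],"fingers": 1},{"offset": [0,0,0.51],"twist": [0,0,0],"fingers": 1},{"offset": [0,0,0.51],"twist": [0,0,0],"fingers": 1},{"offset": [0,0,0.51],"twist": [0,0,0],"fingers": -1},{"offset": [0,0,0.51],"twist": [0,0,0],"fingers": -1},{"offset": [0,0,0.51],"twist": [0,0,0],"fingers": -1},{"offset": [0,0,0.51],"twist": [0,0,0],"fingers": -1},{"offset": [0,0,0.51],"twist": [0,0,0],"fingers": -1},{"offset": [0,0,0.51],"twist": [0,0,0],"fingers": -1},{"offset": [0,0,0.51],"twist": [0,0,0],"fingers": -1}], newtons=30)

```text
clock: 36.08
position: [0.5919, -0.0139, 0.0856]
ee_rot: [-2.029, -2.397, -0.002]
force: [0.7, -0.8, 0.6]
width: 0.304
gripper_force: 30.0
```

jog_arm(plan=[{"offset": [0,0,-0.1],"twist": [0,0,0],"fingers": -1},{"offset": [0,0,-0.3],"twist": [0,0,0],"fingers": -1},{"offset": [0,0,-0.6],"twist": [0,0,0],"fingers": -1},{"offset": [-0.2,-0.1,-0.9],"twist": [0,0,0],"fingers": -1},{"offset": [-0.5,-0.3,-1],"twist": [0,0,0.02],"fingers": -1},{"offset": [-0.8,-0.5,-1],"twist": [0,0,0.045],"fingers": -1},{"offset": [-1,-0.7,-1],"twist": [0,0,0.0685],"fingers": -1},{"offset": [-1,-0.7,-1],"twist": [0,0,0.0685],"fingers": -1}])

```text
clock: 37.08
position: [0.5107, -0.1834, 0.2355]
ee_rot: [-2.501, -1.899, 0.002]
force: [0.9, 0.0, -5.2]
width: 0.306
gripper_force: 30.0
```

```bash
python3 - <<'E'
from mv import *
s=observe(); print(s["clock"],s["position"],s["width"],s["force"].round(1))
# tray now from side and scene: rim outline at .024, refine by colour
for n in("side","scene"):
    im=get_image(n); c=calibration(n); h=cv2.cvtColor(im,cv2.COLOR_RGB2HSV)
    m=((h[:,:,0]>18)&(h[:,:,0]<32)&(h[:,:,1]>140)&(h[:,:,2]>100)).astype(np.uint8)
    k=max(cv2.findContours(m,0,1)[0],key=cv2.contourArea); print(cv2.boundingRect(k))
    from scipy.optimize import minimize
    M0=np.zeros((400,640),np.uint8); cv2.drawContours(M0,[k],-1,1,-1)
    V=np.array([[a,b,z] for a in(-.076,.076) for b in(-.081,.081) for z in(0,.024)])
    def cost(p):
        r=R.from_euler("z",p[2]).as_matrix(); q=np.array([proj(c,v) for v in V@r.T+[p[0],p[1],0]])
        K=np.zeros((400,640),np.uint8); cv2.fillConvexPoly(K,(cv2.convexHull(q.astype(np.float32))*16).astype(np.int32),1,shift=4)
        return 1-(K&M0).sum()/(K|M0).sum()
    o=minimize(cost,[.504,-.305,-.26],method="Nelder-Mead",options=dict(initial_simplex=[[.504,-.305,-.26],[.514,-.305,-.26],[.504,-.295,-.26],[.504,-.305,-.16]],xatol=1e-4,fatol=1e-4)); print(n,o.x.round(4),round(o.fun,3))
print(*rel([.50,-.40,.24],R.from_euler("z",-.26).as_matrix()@M))
E
```

```text
37.075 [ 0.51066213 -0.18342513  0.23548028] 0.3063560539995866 [ 0.9  0.  -5.2]
(376, 154, 65, 41)
side [ 0.5065 -0.3153 -0.1721] 0.199
(238, 145, 57, 39)
scene [ 0.5032 -0.3151 -0.2345] 0.069
[-1.443  0.3   -0.031] [ 0.0001 -0.0004 -0.0006]
```

jog_arm(plan=[{"offset": [-0.35,0.07,0],"twist": [0,0,0],"fingers": -1},{"offset": [-0.7,0.15,0],"twist": [0,0,0],"fingers": -1},{"offset": [-1,0.2,0],"twist": [0,0,0],"fingers": -1},{"offset": [-1,0.2,0],"twist": [0,0,0],"fingers": -1}])

```text
clock: 37.67
position: [0.5024, -0.3357, 0.2343]
ee_rot: [-2.497, -1.904, -0.001]
force: [0.4, 1.4, -4.5]
width: 0.303
gripper_force: 30.0
```

jog_arm(plan=[{"offset": [-0.3,0.07,0],"twist": [0,0,0],"fingers": -1},{"offset": [-0.55,0.1,0],"twist": [0,0,0],"fingers": -1},{"offset": [-0.55,0.1,0],"twist": [0,0,0],"fingers": -1},{"offset": [-0.55,0.1,0],"twist": [0,0,0],"fingers": -1}])

```text
clock: 38.17
position: [0.4972, -0.4133, 0.2348]
ee_rot: [-2.49, -1.912, -0.005]
force: [-0.1, 1.5, -4.6]
width: 0.301
gripper_force: 30.0
```

```bash
cat > tr.py <<'E'
from mv import *
from scipy.optimize import minimize
s=observe(); print(s["clock"],s["position"],s["width"],s["force"].round(1))
V=np.array([[a,b,z] for a in(-.076,.076) for b in(-.081,.081) for z in(0,.024)])
for n in("wrist","side","scene"):
    c=calibration(n); im=get_image(n); h=cv2.cvtColor(im,cv2.COLOR_RGB2HSV)
    m=((h[:,:,0]>18)&(h[:,:,0]<32)&(h[:,:,1]>140)&(h[:,:,2]>80)).astype(np.uint8)
    if n=="wrist": m[222:]=0
    m=cv2.morphologyEx(m,cv2.MORPH_OPEN,np.ones((3,3)))
    k=max(cv2.findContours(m,0,1)[0],key=cv2.contourArea); print(n,cv2.boundingRect(k))
    if n=="wrist": np.save("k.npy",k); cv2.imwrite("pics/w9.png",im[:,:,::-1])
    P=cv2.approxPolyDP(cv2.convexHull(k),5 if n=="wrist" else 3,True)[:,0]; print([(tuple(p),onz(c,*map(float,p),.024)[:2].round(3).tolist()) for p in P.tolist()])
    M0=np.zeros((400,640),np.uint8); cv2.drawContours(M0,[cv2.convexHull(k)],-1,1,-1)
    def cost(p):
        r=R.from_euler("z",p[2]).as_matrix(); q=np.array([proj(c,v) for v in V@r.T+[p[0],p[1],0]])
        K=np.zeros((400,640),np.uint8); cv2.fillConvexPoly(K,(cv2.convexHull(q.astype(np.float32))*16).astype(np.int32),1,shift=4)
        if n=="wrist": K[222:]=0
        return 1-(K&M0).sum()/(K|M0).sum()
    o=minimize(cost,[.504,-.31,-.25],method="Nelder-Mead",options=dict(initial_simplex=[[.504,-.31,-.25],[.514,-.31,-.25],[.504,-.295,-.25],[.504,-.31,-.15]],xatol=1e-4,fatol=1e-4)); print(n,o.x.round(4),round(o.fun,3))
E
python3 tr.py
```

```text
38.175 [ 0.49724937 -0.41334347  0.23478711] 0.3010905982340353 [-0.1  1.5 -4.6]
wrist (233, 21, 136, 116)
[((368, 22), [0.594, -0.256]), ((365, 136), [0.564, -0.374]), ((241, 136), [0.418, -0.336]), ((233, 23), [0.45, -0.218])]
wrist [ 0.5015 -0.3137 -0.2603] 0.211
side (376, 152, 65, 43)
[((411, 152), [0.548, -0.401]), ((440, 176), [0.405, -0.352]), ((403, 194), [0.445, -0.201]), ((376, 168), [0.586, -0.252])]
side [ 0.5038 -0.3163 -0.2112] 0.117
scene (239, 145, 56, 38)
[((267, 145), [0.414, -0.366]), ((293, 160), [0.448, -0.223]), ((294, 165), [0.473, -0.204]), ((264, 182), [0.611, -0.252]), ((241, 167), [0.58, -0.377]), ((239, 161), [0.553, -0.405])]
scene [ 0.5016 -0.3119 -0.2692] 0.049
```

The tray is at (0.502,-0.314) with yaw -0.26; the wrist and scene measurements agree. Going in.

jog_arm(plan=[{"offset": [0.3,-0.07,0],"twist": [0,0,0],"fingers": -1},{"offset": [0.648,-0.14,0],"twist": [0,0,0],"fingers": -1},{"offset": [0.648,-0.14,0.2],"twist": [0,0,0],"fingers": -1},{"offset": [0.648,-0.14,0.4],"twist": [0,0,0],"fingers": -1},{"offset": [0.648,-0.14,0.6],"twist": [0,0,0],"fingers": -1},{"offset": [0.648,-0.14,0.75],"twist": [0,0,0],"fingers": -1},{"offset": [0.648,-0.14,0.75],"twist": [0,0,0],"fingers": -1},{"offset": [0.648,-0.14,0.75],"twist": [0,0,0],"fingers": -1}])

```text
clock: 39.33
position: [0.502, -0.3157, 0.1237]
ee_rot: [2.494, 1.911, 0.004]
force: [-0.3, 0.0, -4.5]
width: 0.306
gripper_force: 30.0
```

```bash
python3 - <<'E'
from mv import *
s=observe(); print(s["force"])
print(*rel([.502,-.314,.0766],R.from_euler("z",-.26).as_matrix()@M))
E
```

```text
[-0.29198548  0.00737256 -4.52000261]
[ 0.011 -0.004  0.314] [ 0.0003 -0.0003 -0.0005]
```

jog_arm(plan=[{"offset": [0.01,0,0.08],"twist": [0,0,0],"fingers": -1},{"offset": [0.01,0,0.15],"twist": [0,0,0],"fingers": -1},{"offset": [0.01,0,0.21],"twist": [0,0,0],"fingers": -1},{"offset": [0.01,0,0.26],"twist": [0,0,0],"fingers": -1},{"offset": [0.01,0,0.29],"twist": [0,0,0],"fingers": -1},{"offset": [0.01,0,0.305],"twist": [0,0,0],"fingers": -1},{"offset": [0.01,0,0.312],"twist": [0,0,0],"fingers": -1},{"offset": [0.01,0,0.312],"twist": [0,0,0],"fingers": -1},{"offset": [0.01,0,0.312],"twist": [0,0,0],"fingers": -1}])

```text
clock: 40.45
position: [0.5014, -0.3146, 0.0766]
ee_rot: [-2.494, -1.909, -0.002]
force: [-4.7, 1.5, 6.2]
width: 0.303
gripper_force: 30.0
```

jog_arm(plan=[{"offset": [0,0,0],"twist": [0,0,0],"fingers": -0.2},{"offset": [0,0,0],"twist": [0,0,0],"fingers": 0},{"offset": [0,0,0],"twist": [0,0,0],"fingers": 0.5},{"offset": [0,0,0],"twist": [0,0,0],"fingers": 0.5},{"offset": [0,0,0],"twist": [0,0,0],"fingers": 0.5},{"offset": [0,0,-0.1],"twist": [0,0,0],"fingers": 0.5},{"offset": [0,0,-0.4],"twist": [0,0,0],"fingers": 0.5},{"offset": [0,0,-0.8],"twist": [0,0,0],"fingers": 0.5},{"offset": [-0.4,0,-1],"twist": [0,0,0],"fingers": 0.5},{"offset": [-0.7,0,-1],"twist": [0,0,0],"fingers": 0.5},{"offset": [-0.7,0,-1],"twist": [0,0,0],"fingers": 0.5}])

```text
clock: 41.82
position: [0.4716, -0.4214, 0.2265]
ee_rot: [2.501, 1.9, -0.0]
force: [0.4, 0.7, -0.2]
width: 0.75
gripper_force: 0.0
```

```bash
python3 - <<'E'
from fit import *
s=observe(); print(s["clock"],s["position"],s["force"].round(1),s["width"])
p,D=fit([(.45,-.30,-.26,1.57)],("side","scene","wrist"),.005)
q=pts([*p,.005]); print("block",q[0].mean(0))
c=calibration("wrist"); im=get_image("wrist"); h=cv2.cvtColor(im,cv2.COLOR_RGB2HSV)
m=((h[:,:,0]>8)&(h[:,:,0]<30)&(h[:,:,1]>40)&(h[:,:,1]<140)&(h[:,:,2]>150)).astype(np.uint8); m[225:]=0
for k in sorted(cv2.findContours(m,0,1)[0],key=cv2.contourArea)[::-1][:2]:
    P=np.array([onz(c,u,v,.095)[:2] for u,v in k[:,0]]).astype(np.float32); r=cv2.minAreaRect(P); print(cv2.contourArea(k),np.round(r[0],3),np.round(r[1],3),r[2])
E
```

```text
41.825 [ 0.47160174 -0.42142658  0.22646285] [ 0.4  0.7 -0.2] 0.7503662570303652
side 0.74 1401 [0.6  0.37 0.08 0.1 ]
scene 0.91 925 [0.39 0.35 0.06 0.09]
wrist 0.63 12824 [0.41 0.06 0.18 0.3 ]
[ 4.450e-01 -3.150e-01 -1.000e-03  1.571e+00] 0.15
block [ 0.49970835 -0.31466174  0.02906507]
2950.0 [ 0.501 -0.315] [0.082 0.028] 75.11836242675781
140.0 [ 0.749 -0.378] [0.004 0.125] 1.1335644721984863
```

The handle is at (0.501,-0.315), level at the expected height and square in the tray.

```bash
python3 -c "
from cell import sign_off; print(sign_off())"
```

```text
the job is handed in; nothing more can be done
None
```

The block now lies carved face down and handle up in the yellow tray, released, and the job is handed in. The first push failed and I had to stand the block up again; the second push jammed briefly at 85 N wrist force (limit 120 N) before it went over, and sign-off gave no verdict.

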